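# Cover the test-kit heating block and scan its label

### The arm

A 6-joint arm with a two-finger parallel gripper is mounted at the origin on the work surface. World frame = base frame: x ahead of the robot, y to its left, z up, the work surface at z = 0. Lengths are in m, angles in rad, forces in N, time in s.
With the tool pointing down it reaches from about 0.3 to 0.75 m from the base axis. Payload 8.5 kg.
Tool frame: the origin (TCP) lies on the centre line of the jaws, within the pads' length; the fingertips stand 14 mm ahead of it and the grasp point (between the pads) lies 5 mm behind it; z points along the fingers, y is the line along which they close (so a half turn about z gives the same grasp; the last joint's range is limited). The gripper opens to 85 mm and grips with 20 to 120 N. Pads are 22 mm wide; open, the fingers measure 114 mm over their backs; the gripper's body (76 mm by 85 mm) begins 54 mm behind the grasp point. The pads swing forward as they close: fully open they stand 13 mm farther back than shut.
Start: joints at [1.035, 0.381, 1.297, -0, 1.464, -0.215], TCP at [0.173, 0.522, 0.245] pointing down, gripper open.
Joint ranges: [-3.11, 3.11], [-0.89, 2.33], [0.22, 2.48], [-1.42, 4.56], [0.17, 2.85], [-2.88, 2.88]. Speed limits (rad/s): [2.39, 2.39, 3.14, 3.14, 3.14, 3.14].

### API

Orientations are given as a unit quaternion [x, y, z, w].
In Python, from station import telemetry, imaging, env gives the robot as it stands. The module is installed in compiled form; this text tells all that it offers.
- The arm moves only by the tool carry_out, never from a script. Its argument "series" is a list of rows, each an object with "translation": the shift along the tool's x, y, z as a fraction of full scale, a list of three; "rot": the turn, a rotation vector about the tool's x, y, z as a fraction of full scale, a list of three; "claw": the closure, from 0 (fully open) to 1 (shut). A call has 1 to 10 rows; each row shifts and turns the commanded pose from where the row before left it, along the tool's axes as they then stand; what a row does not reach is not made up. Full scale, the value 1, is 0.5 m for a shift and 45 degrees for a turn. A row lasts 1/10 s, in which the tool goes at most 50 mm and 8.59 degrees, less where a joint would pass 70% of its speed; a pose out of reach is approached as far as the arm can. A call with a number of a shift or a turn outside -1 to 1 is refused whole. A call with a gripper value outside its range is refused whole. The fingers move at their own pace and stop on an object; "squeeze" is the grip in N (left out, the last holds). Time passes only in rows, so rows that do not move let the fingers close. It gives the time, the measured TCP pose, the force, the opening and the grip force at its end, in the units of the state.
- telemetry.state(): the state, without advancing time (a new reading comes with each control period).
- imaging.capture(name): name is "scene" or "top" or "wrist"; returns a dict with "frame" (480x640x3 uint8, blue, green, red), "fx", "fy", "cx", "cy" (pixels), "rvec" (rotation vector, rad) and "tvec" (3), from world to camera coordinates, as OpenCV has them; the wrist camera has in their place "hand_eye" (4x4, takes a point from camera to tool coordinates, whose origin is the TCP and whose axes are the flange's). Camera axes: x right, y down, z forward; pixel columns grow to the right and rows downward; lengths in m; the calibration is good to about 2 mm. A picture is of the moment at which its call begins: read the wrist's pose just before it. There is no depth.
- env.hand_in(): hands the job in; it is judged then, once.
Trained networks look in the newest picture that a camera, given by its name, has taken for a name from the list of things; names that differ only in an ending like _2 or _b are one class to them, and where a whole thing is asked for, a point or a joint stands for the part that bears it (a point fixed in the world has none). Each returns a list of dicts, best first, with "score" (0 to 1); they miss things now and then, are a little off and sometimes report something else, mostly with a low value. They report only what shows in the picture. A call takes as long as a camera call.
- imaging.cut_out(camera, name): "mask" (480x640 bool, what is visible of it) and "bbox" ([centre column, centre row, width, height] in pixels, round what is visible of it).
The state is a dict: "t": time; "joints": joint angles; "qvel": joint speeds; "effort": joint torques, N m; "position": TCP position; "eef_rot": TCP orientation; "wrist_force": force on the tool from outside, world axes, zero at the start; "ft_torque": the same for the moment, N m; "opening": opening from 0.0 (shut) to 1.0 (fully open); "grip_force": force on a finger pad.
Only numpy, scipy, OpenCV 4.12 (cv2) and the standard library are available. Lean on these libraries where they do the work, as an engineer would, in place of code of your own. Each camera call takes 0.05 s, during which the arm holds its last target. There are 200 camera calls.

### The job

Lower the blue cover of the test-kit heating block slowly and gently until it is fully shut, without letting it slam. Then pick up the yellow-headed scanner and hold its window squarely over the middle of the barcode label on top of the cover, about 5 to 10 cm above it, steady for two seconds. Lay the scanner gently back on its green mat, window down and lengthwise, and leave everything else on the bench where it is.

Things in the scene. Friction and masses are not known exactly. Their poses are not given: they have to be found in the camera images.
- heater: white heating block, 240 (x) x 270 (y) mm, fixed to the bench; five white test cassettes lie in its grey well. Rim at 90 mm above the bench. Origin at the centre of its underside; x points from its front (control panel) to its hinge side, z up
- cover (a joint): angle of the blue cover in rad: 0 = shut, lying level on the rim; 1.4 = fully open, nearly upright; starts between 0.8 and 1.3. A stiff friction hinge: it stays where it is left, and pushing it down takes about 3 to 6 N at its free edge
- cover_hinge (a point): middle of the cover's hinge axis, which runs along the heater's y, 112 mm from the heater's origin along its +x and 90 mm above the bench. Shut, the cover reaches from here towards the heater's -x: a plate 215 mm long, 262 mm wide (y) and 14 mm thick, its underside 2 mm and its outer face 16 mm above the hinge axis; a black tab 90 mm wide, 10 mm thick, reaches on to 233 mm from the hinge
- cover_edge (a point): middle of the free edge of the cover's blue plate, on its outer (top) face, 215 mm from the hinge; axes as the heater's when shut, turning with the cover
- cover_label (a point): centre of the white barcode label, 50 (x) x 75 (y) mm, on the cover's outer face 100 mm from the hinge; z points out of the label, straight up when the cover is shut
- scanner: hand scanner 172 mm long, 180 g, loose, lying level on its mat. Grey handle 34 mm wide (y), 32 mm high, from x = -105 to +29 mm; yellow head 64 mm wide, 48 mm high, from x = +29 to +87 mm. Origin on the underside at its balance point, where the handle is to be gripped from above across y; x points to the head, z up
- scanner_window (a point): centre of the scanner's window, in the underside of the yellow head, 58 mm ahead (+x) of the scanner's origin; axes as the scanner's; it looks along -z, straight down while the scanner is level
- mat: green scanner mat, 250 (x) x 150 (y) x 4 mm, fixed to the bench; origin at the centre of its underside, x along its length; the scanner lies lengthwise on it, head towards +x
- jar: bystander: small white jar with a blue cap, 48 mm across, 70 mm high, loose; origin at the centre of its underside
- carton: bystander: brown cardboard carton 100 x 45 x 50 mm high, loose; origin at the centre of its underside
- tray_a: bystander: open teal tray 150 x 200 x 45 mm high with paper sachets, at the left of the table; origin at the centre of its underside
- tray_b: bystander: open teal tray 150 x 200 x 45 mm high with clear tubes, at the right of the table; origin at the centre of its underside
- sanitiser: bystander: clear bottle with a white cap, 66 mm across, 160 mm high, at the back; origin at the centre of its underside

How it is judged:
By the outcome, as a careful person would: the job done as asked, in the order asked, and still so for the second after the job is handed in, with the robot touching nothing.
It also fails if it takes over 72 s, if anything falls off the work surface, if the arm or the gripper's body presses on something with over 40 N, if the wrist force passes 120 N, or if a joint passes its speed limit or range.

## Working session

There is one attempt and no reset: what is moved stays moved. The work goes in short steps, Python scripts to look and compute and a tool call to move; the robot and the scene stay as the last step left them, time stands still between calls to the robot, and variables do not carry over. Pictures are saved under pics/ and viewed, at most 10 in all, crops included, and the job is handed in when it is done.

Besides the shell and the picture viewer there is one more tool, called by a JSON object that holds its "fn" and its "kwargs". carry_out: Moves the arm, as the interface text tells. Its arguments: {"type":"object","properties":{"series":{"type":"array"},"squeeze":{"type":"number"}},"required":["series"]}

```bash
mkdir -p pics; cat > h.py <<'E'
import numpy as np, cv2
from scipy.spatial.transform import Rotation as R
from station import telemetry, imaging, env
def grab(n):
    s=telemetry.state(); c=imaging.capture(n); c['s']=s; return c
def KD(c):
    return np.array([[c['fx'],0,c['cx']],[0,c['fy'],c['cy']],[0,0,1.]])
def ext(c):
    """world->cam R,t"""
    if 'rvec' in c: return cv2.Rodrigues(np.array(c['rvec'],float))[0],np.array(c['tvec'],float).ravel()
    s=c['s'];T=np.eye(4);T[:3,:3]=R.from_quat(s['eef_rot']).as_matrix();T[:3,3]=s['position']
    M=np.linalg.inv(T@np.array(c['hand_eye'])); return M[:3,:3],M[:3,3]
def proj(c,P):
    r,t=ext(c);q=(np.atleast_2d(P)@r.T+t)@KD(c).T; return q[:,:2]/q[:,2:]
def unproj(c,uv,z):
    r,t=ext(c);o=-r.T@t;d=np.c_[np.atleast_2d(uv),np.ones(len(np.atleast_2d(uv)))]@np.linalg.inv(KD(c)).T@r
    return o+d*((z-o[2])/d[:,2])[:,None]
E
python3 - <<'E'
from h import *
for n in ['scene','top']:
    c=grab(n); cv2.imwrite(f'pics/{n}0.png',c['frame']); r,t=ext(c); print(n,-r.T@t,c['fx'])
    for k in ['heater','cover','cover_label','scanner','mat','jar','carton','tray_a','sanitiser']:
        for d in imaging.cut_out(n,k)[:2]:
            m=d['mask'].astype(np.uint8); rc=cv2.minAreaRect(cv2.findNonZero(m))
            print(k,round(d['score'],2),np.round(d['bbox']),np.round(cv2.boxPoints(rc)).tolist())
print(telemetry.state())
E
```

```text
scene [ 1.15517663 -0.35902481  1.04934629] 443.61804377496657
heater 0.67 [235. 265. 130. 151.] [[152.0, 251.0], [255.0, 177.0], [319.0, 267.0], [216.0, 340.0]]
heater 0.57 [319. 242.  21.  22.] [[309.0, 229.0], [326.0, 229.0], [326.0, 254.0], [309.0, 254.0]]
cover 0.62 [234. 257. 136. 134.] [[162.0, 241.0], [259.0, 180.0], [310.0, 262.0], [213.0, 323.0]]
cover_label 0.87 [234. 257. 133. 133.] [[162.0, 239.0], [260.0, 181.0], [310.0, 266.0], [212.0, 324.0]]
scanner 0.92 [386. 227.  51.  55.] [[355.0, 208.0], [376.0, 193.0], [414.0, 243.0], [393.0, 259.0]]
mat 0.88 [384. 228.  87.  75.] [[334.0, 211.0], [369.0, 180.0], [426.0, 244.0], [391.0, 275.0]]
carton 0.77 [341. 278.  29.  44.] [[321.0, 263.0], [339.0, 253.0], [359.0, 290.0], [340.0, 300.0]]
carton 0.64 [112. 300.  95.  81.] [[57.0, 286.0], [143.0, 257.0], [162.0, 313.0], [75.0, 342.0]]
tray_a 0.82 [464. 167.  81.  53.] [[420.0, 155.0], [492.0, 134.0], [505.0, 178.0], [433.0, 199.0]]
tray_a 0.77 [111. 300.  96.  81.] [[56.0, 286.0], [144.0, 258.0], [162.0, 313.0], [74.0, 342.0]]
sanitiser 0.96 [369. 305.  34.  47.] [[351.0, 322
[... 1185 characters left out ...]
[314.0, 199.0]]
{'t': 1.0, 'joints': array([ 1.03471266e+00,  3.80652623e-01,  1.29739605e+00,  3.76827235e-05,
        1.46359596e+00, -2.15326988e-01]), 'qvel': array([-0.00046427, -0.00098455, -0.00019694, -0.00191166, -0.00229858,
       -0.0008805 ]), 'effort': array([ 1.44448036e-04, -4.48330271e+01, -2.31469703e+01, -2.52154605e-04,
        5.55780916e-04, -9.84663018e-06]), 'position': array([0.17341015, 0.52193939, 0.24529546]), 'eef_rot': array([ 1.59693694e-01,  9.87166614e-01, -1.73032447e-05, -2.69628970e-05]), 'wrist_force': array([0.48430649, 0.50467548, 0.35033152]), 'ft_torque': array([-0.03755406,  0.00217055, -0.00148949]), 'grip_force': 0.0, 'opening': 1.0010603085614391}
```

```bash
python3 - <<'E'
import cv2
a=cv2.imread('pics/scene0.png')[130:380,50:470]; b=cv2.imread('pics/top0.png')[160:340,230:550]
a=cv2.resize(a,(800,476),interpolation=cv2.INTER_CUBIC)
b=cv2.resize(b,(800,450),interpolation=cv2.INTER_CUBIC)
cv2.imwrite('pics/sc.png',a);cv2.imwrite('pics/tc.png',b)
E
```

```text
(no output)
```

View pics/sc.png

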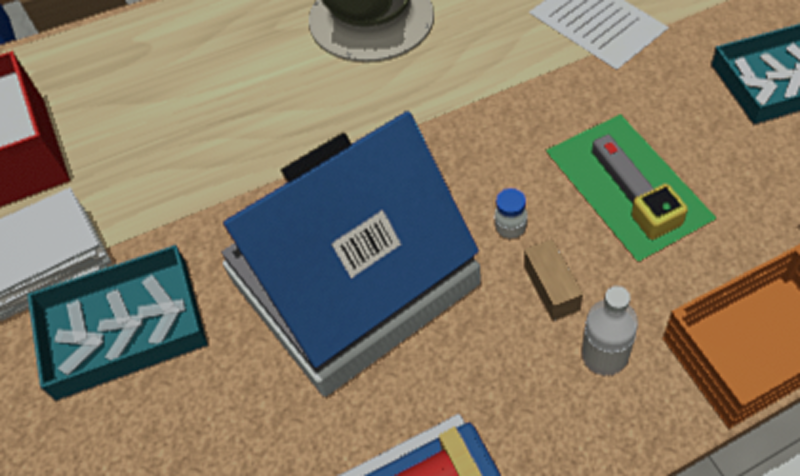

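View pics/tc.png

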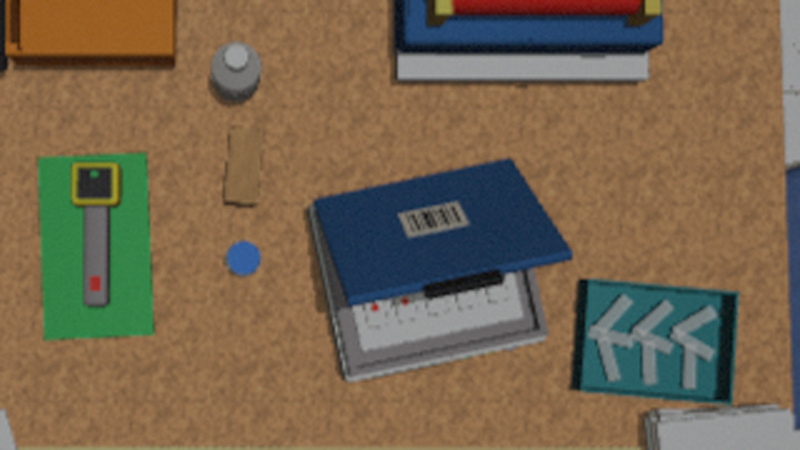

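```bash
python3 - <<'E'
from h import *
from scipy.optimize import least_squares
ct=grab('top');cs=grab('scene')
T=lambda u,v:(230+u/2.5,160+v/2.5); S=lambda u,v:(50+u/1.905,130+v/1.905)
def pts(p):
    x,y,w,a=p; Rw=R.from_euler('z',w).as_matrix()
    c,s=np.cos(a),np.sin(a)
    def cov(d,yy,h): return np.array([.112-d*c+h*s, yy, .09+d*s+h*c])
    L=[cov(.215,.131,.016),cov(.215,-.131,.016),cov(0,.131,.016),cov(0,-.131,.016),cov(.1,0,.016),np.array([-.12,.135,.09]),np.array([-.12,-.135,.09])]
    return np.array(L)@Rw.T+[x,y,0]
ot=np.array([T(350,300),T(570,257),T(315,203),T(513,160),T(434,218),T(347,378),T(546,337)])
os=np.array([S(408,113),S(228,222),S(477,262),S(320,365),S(366,243)])
def f(p):
    P=pts(p); return np.r_[(proj(ct,P)-ot).ravel(),(proj(cs,P[:5])-os).ravel()]
r=least_squares(f,[.45,-.2,.1,1.],loss='soft_l1');print(np.round(r.x,4),np.round(f(r.x),1))
P=pts(r.x);print(np.round(P,3))
# scanner
def sp(p):
    x,y,w=p;L=np.array([[.087,.032,.048],[.087,-.032,.048],[.029,.032,.048],[.029,-.032,.048],[-.105,.017,.032],[-.105,-.017,.032]])
    return L@R.from_euler('z',w).as_matrix().T+[x,y,.004]
o=np.array([T(72,163),T(119,163),T(72,206),T(119,206),T(83,305),T(107,305)])
g=lambda p:(proj(ct,sp(p))-o).ravel()
q=least_squares(g,[.5,.2,0]);print('scanner',q.x,np.round(g(q.x),1))
m=unproj(ct,np.array([T(38,157),T(147,153),T(153,333),T(45,339)]),.004);print('mat',m,m.mean(0))
for n,u,z in [('jar',(242,258),.07),('carton',(242,166),.05),('san',(235,58),.16)]: print(n,unproj(ct,T(*u),z))
E
```

```text
[ 0.5097 -0.2449  0.1932  0.874 ] [-1.6  0.2  1.  -0.3 -1.4 -4.3 -0.8 -2.7 -0.7  0.2 -0.7  1.   2.3  1.1
  0.5 -0.9 -4.1 -0.1  2.4 -3.9 -3.3  3.2 -0.6  0.9]
[[ 0.471 -0.119  0.265]
 [ 0.521 -0.376  0.265]
 [ 0.606 -0.092  0.1  ]
 [ 0.657 -0.35   0.1  ]
 [ 0.569 -0.233  0.177]
 [ 0.366 -0.135  0.09 ]
 [ 0.418 -0.4    0.09 ]]
scanner [ 0.56345655  0.19078305 -0.00528129] [-0.2 -0.5  0.3 -0.4 -0.4 -0.3  0.1 -0.2 -0.3  0.7  0.4  0.7]
mat [[0.66200608 0.27508991 0.004     ]
 [0.66761147 0.12580609 0.004     ]
 [0.42220852 0.11635396 0.004     ]
 [0.41408887 0.26267968 0.004     ]] [0.54147873 0.19498241 0.004     ]
jar [[ 0.52266574 -0.0036234   0.07      ]]
carton [[ 0.64521305 -0.00388625  0.05      ]]
san [[0.76878771 0.00603761 0.16      ]]
```

{"fn": "carry_out", "kwargs": {"series": [{"translation":[0,0,-0.05],"rot":[0,0,-0.163],"claw":1},{"translation":[0,0,-0.05],"rot":[0,0,-0.163],"claw":1},{"translation":[0,0,-0.05],"rot":[0,0,-0.163],"claw":1},{"translation":[0,0,-0.05],"rot":[0,0,-0.163],"claw":1},{"translation":[-0.02,-0.05,0],"rot":[0,0,0],"claw":1},{"translation":[-0.02,-0.09,0],"rot":[0,0,0],"claw":1},{"translation":[-0.02,-0.09,0],"rot":[0,0,0],"claw":1},{"translation":[-0.02,-0.09,0],"rot":[0,0,0],"claw":1},{"translation":[-0.02,-0.09,0],"rot":[0,0,0],"claw":1},{"translation":[-0.02,-0.09,0],"rot":[0,0,0],"claw":1}], "squeeze": 40}}

```text
t: 2.1
position: [0.28, 0.2862, 0.3455]
eef_rot: [-0.096, 0.995, 0.0, 0.0]
wrist_force: [1.1, -0.1, -0.3]
opening: -0.002
grip_force: 0.0
```

{"fn": "carry_out", "kwargs": {"series": [{"translation":[-0.02,-0.09,0],"rot":[0,0,0],"claw":1},{"translation":[-0.02,-0.09,0],"rot":[0,0,0],"claw":1},{"translation":[-0.02,-0.09,0],"rot":[0,0,0],"claw":1},{"translation":[-0.02,-0.09,0],"rot":[0,0,0],"claw":1},{"translation":[-0.02,-0.09,0],"rot":[0,0,0],"claw":1},{"translation":[-0.02,-0.09,0],"rot":[0,0,0],"claw":1},{"translation":[-0.02,-0.09,0],"rot":[0,0,0],"claw":1},{"translation":[-0.02,-0.09,0],"rot":[0,0,0],"claw":1}]}}

```text
t: 2.9
position: [0.4271, -0.0523, 0.3455]
eef_rot: [-0.095, 0.995, -0.0, 0.0]
wrist_force: [0.6, -0.1, 0.2]
opening: 0.001
grip_force: 0.0
```

{"fn": "carry_out", "kwargs": {"series": [{"translation":[-0.017,-0.082,0],"rot":[0,0,0],"claw":1},{"translation":[-0.017,-0.082,0],"rot":[0,0,0],"claw":1},{"translation":[-0.017,-0.082,0],"rot":[0,0,0],"claw":1},{"translation":[-0.017,-0.082,0],"rot":[0,0,0],"claw":1},{"translation":[-0.017,-0.082,0],"rot":[0,0,0],"claw":1},{"translation":[0,0,0],"rot":[0,0,0],"claw":1}]}}

```text
t: 3.5
position: [0.5084, -0.2476, 0.3434]
eef_rot: [-0.094, 0.996, 0.0, -0.001]
wrist_force: [-0.7, 0.3, -1.0]
opening: -0.0
grip_force: 0.0
```

```bash
python3 - <<'E'
from h import *
a=grab('scene')['frame'][130:380,130:380];w=grab('wrist')['frame']
cv2.imwrite('pics/c1.png',np.hstack([cv2.resize(a,(400,400),interpolation=2),cv2.resize(w,(400,300),interpolation=3).repeat(1,0) if 0 else cv2.copyMakeBorder(cv2.resize(w,(400,300)),0,100,0,0,0)]))
s=telemetry.state();print(s['position'],s['joints'])
E
```

```text
[ 0.50754557 -0.24401167  0.34466655] [-6.58405088e-01  3.58063976e-01  1.05045444e+00  1.63025178e-04
  1.73435779e+00 -2.41945248e+00]
```

View pics/c1.png

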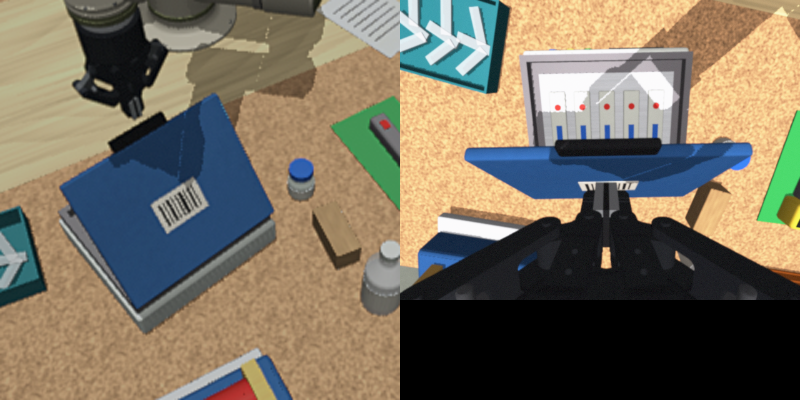

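{"fn": "carry_out", "kwargs": {"series": [{"translation":[0,0,0.05],"rot":[0,0,0],"claw":1},{"translation":[0,0,0.05],"rot":[0,0,0],"claw":1},{"translation":[0,0,0.01],"rot":[0,0,0],"claw":1},{"translation":[0,0,0.008],"rot":[0,0,0],"claw":1},{"translation":[0,0,0.008],"rot":[0,0,0],"claw":1},{"translation":[0,0,0.008],"rot":[0,0,0],"claw":1},{"translation":[0,0,0.008],"rot":[0,0,0],"claw":1}]}}

```text
t: 4.3
position: [0.508, -0.2436, 0.2757]
eef_rot: [-0.096, 0.995, -0.001, 0.001]
wrist_force: [0.6, 0.9, 2.7]
opening: -0.002
grip_force: 1.0
```

{"fn": "carry_out", "kwargs": {"series": [{"translation":[0.005,0,0.006],"rot":[0,0,0],"claw":1},{"translation":[0.005,0,0.006],"rot":[0,0,0],"claw":1},{"translation":[0.005,0,0.006],"rot":[0,0,0],"claw":1},{"translation":[0.005,0,0.006],"rot":[0,0,0],"claw":1},{"translation":[0.005,0,0.006],"rot":[0,0,0],"claw":1},{"translation":[0.005,0,0.006],"rot":[0,0,0],"claw":1},{"translation":[0.005,0,0.006],"rot":[0,0,0],"claw":1},{"translation":[0.005,0,0.006],"rot":[0,0,0],"claw":1},{"translation":[0.005,0,0.006],"rot":[0,0,0],"claw":1}]}}

```text
t: 5.2
position: [0.4852, -0.2478, 0.247]
eef_rot: [-0.095, 0.995, 0.0, -0.0]
wrist_force: [-0.3, 0.4, 1.8]
opening: -0.002
grip_force: 0.9
```

```bash
python3 - <<'E'
from h import *
c=grab('scene');t=telemetry.state();print(t['wrist_force'],t['position'])
cv2.imwrite('pics/c2.png',cv2.resize(c['frame'][150:350,140:340],(600,600),interpolation=2))
E
```

```text
[ 0.72211272 -0.65991191  1.45406411] [ 0.48484931 -0.24780265  0.24660568]
```

View pics/c2.png

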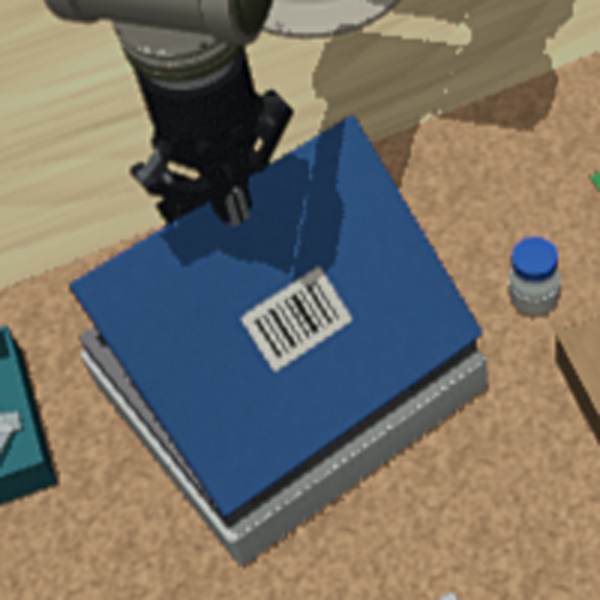

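{"fn": "carry_out", "kwargs": {"series": [{"translation":[0.0057,0,0.0071],"rot":[0,0,0],"claw":1},{"translation":[0.0057,0,0.0071],"rot":[0,0,0],"claw":1},{"translation":[0.0057,0,0.0071],"rot":[0,0,0],"claw":1},{"translation":[0.0057,0,0.0071],"rot":[0,0,0],"claw":1},{"translation":[0.0057,0,0.0071],"rot":[0,0,0],"claw":1},{"translation":[0.0057,0,0.0071],"rot":[0,0,0],"claw":1},{"translation":[0.0057,0,0.0071],"rot":[0,0,0],"claw":1},{"translation":[0.0057,0,0.0071],"rot":[0,0,0],"claw":1},{"translation":[0.0057,0,0.0071],"rot":[0,0,0],"claw":1}]}}

```text
t: 6.15
position: [0.4602, -0.2526, 0.215]
eef_rot: [-0.096, 0.995, 0.0, 0.0]
wrist_force: [2.4, -0.4, 0.6]
opening: 0.0
grip_force: 0.7
```

```bash
python3 - <<'E'
from h import *
s=telemetry.state();print(s['wrist_force'],s['position'])
c=grab('scene')
d=imaging.cut_out('scene','cover_label');print([(x['score'],x['bbox']) for x in d[:2]])
print(np.round([telemetry.state()['wrist_force'] for _ in range(2)],1))
m=c['frame'].astype(int);b=(m[...,0]>m[...,2]*1.8)&(m[...,0]>50)
b[:, :140]=0;b[:,340:]=0;b[:150]=0;b[350:]=0
n,l,st,_=cv2.connectedComponentsWithStats(b.astype(np.uint8));i=1+st[1:,4].argmax()
h=cv2.approxPolyDP(cv2.convexHull(cv2.findNonZero((l==i).astype(np.uint8))),4,True)[:,0];print(h.tolist())
for a in (.4,.5,.6,.7,.8):
    k,q=np.cos(a),np.sin(a);w=.1932
    P=np.array([[.112-.215*k+.016*q,y,.09+.215*q+.016*k] for y in(.131,-.131)])@R.from_euler('z',w).as_matrix().T+[.5097,-.2449,0]
    print(a,proj(c,P).round(0).tolist())
E
```

```text
[ 2.43083855 -0.36538753  0.59216548] [ 0.46017072 -0.25262488  0.21499718]
[(0.65, [230.6, 256.5, 137.0, 125.7])]
[[-0.2  0.4  0.2]
 [-0.2  0.4  0.2]]
[[299, 259], [213, 320], [162, 246], [252, 192]]
0.4 [[252.0, 194.0], [161.0, 247.0]]
0.5 [[254.0, 191.0], [161.0, 246.0]]
0.6 [[256.0, 190.0], [161.0, 245.0]]
0.7 [[259.0, 189.0], [162.0, 245.0]]
0.8 [[262.0, 188.0], [164.0, 245.0]]
```

{"fn": "carry_out", "kwargs": {"series": [{"translation":[0.0042,0,0.0081],"rot":[0,0,0],"claw":1},{"translation":[0.0042,0,0.0081],"rot":[0,0,0],"claw":1},{"translation":[0.0042,0,0.0081],"rot":[0,0,0],"claw":1},{"translation":[0.0042,0,0.0081],"rot":[0,0,0],"claw":1},{"translation":[0.0042,0,0.0081],"rot":[0,0,0],"claw":1},{"translation":[0.0042,0,0.0081],"rot":[0,0,0],"claw":1},{"translation":[0.0042,0,0.0081],"rot":[0,0,0],"claw":1},{"translation":[0.0042,0,0.0081],"rot":[0,0,0],"claw":1},{"translation":[0.0042,0,0.0081],"rot":[0,0,0],"claw":1}]}}

```text
t: 7.15
position: [0.4417, -0.2562, 0.1786]
eef_rot: [-0.095, 0.995, 0.0, 0.0]
wrist_force: [1.4, -0.3, 0.4]
opening: -0.001
grip_force: 0.6
```

{"fn": "carry_out", "kwargs": {"series": [{"translation":[0.0023,0,0.0075],"rot":[0,0,0],"claw":1},{"translation":[0.0023,0,0.0075],"rot":[0,0,0],"claw":1},{"translation":[0.0023,0,0.0075],"rot":[0,0,0],"claw":1},{"translation":[0.0023,0,0.0075],"rot":[0,0,0],"claw":1},{"translation":[0.0023,0,0.0075],"rot":[0,0,0],"claw":1},{"translation":[0.0023,0,0.0075],"rot":[0,0,0],"claw":1},{"translation":[0.0023,0,0.0075],"rot":[0,0,0],"claw":1},{"translation":[0.0023,0,0.0065],"rot":[0,0,0],"claw":1}]}}

```text
t: 7.95
position: [0.4328, -0.258, 0.1491]
eef_rot: [-0.095, 0.995, 0.0, 0.0]
wrist_force: [0.3, 0.1, 0.2]
opening: -0.003
grip_force: 0.5
```

{"fn": "carry_out", "kwargs": {"series": [{"translation":[0.001,0,0.005],"rot":[0,0,0],"claw":1},{"translation":[0.001,0,0.005],"rot":[0,0,0],"claw":1},{"translation":[0.001,0,0.005],"rot":[0,0,0],"claw":1},{"translation":[0.001,0,0.005],"rot":[0,0,0],"claw":1},{"translation":[0.001,0,0.005],"rot":[0,0,0],"claw":1},{"translation":[0.001,0,0.005],"rot":[0,0,0],"claw":1},{"translation":[0,0,0.004],"rot":[0,0,0],"claw":1},{"translation":[0,0,0.004],"rot":[0,0,0],"claw":1},{"translation":[0,0,0.003],"rot":[0,0,0],"claw":1},{"translation":[0,0,0.003],"rot":[0,0,0],"claw":1}]}}

```text
t: 8.95
position: [0.4296, -0.2586, 0.1273]
eef_rot: [-0.095, 0.995, 0.0, -0.0]
wrist_force: [0.4, -0.3, 0.8]
opening: 0.0
grip_force: 0.6
```

{"fn": "carry_out", "kwargs": {"series": [{"translation":[0,0,0.003],"rot":[0,0,0],"claw":1},{"translation":[0,0,0.003],"rot":[0,0,0],"claw":1},{"translation":[0,0,0.003],"rot":[0,0,0],"claw":1},{"translation":[0,0,0.003],"rot":[0,0,0],"claw":1},{"translation":[0,0,0.002],"rot":[0,0,0],"claw":1},{"translation":[0,0,0.002],"rot":[0,0,0],"claw":1}]}}

```text
t: 9.55
position: [0.4298, -0.2586, 0.1199]
eef_rot: [-0.096, 0.995, -0.0, 0.0]
wrist_force: [-3.9, 3.0, 15.6]
opening: 0.001
grip_force: 7.8
```

```bash
python3 - <<'E'
from h import *
c=grab('scene');t=telemetry.state();print(t['wrist_force'],t['position'])
cv2.imwrite('pics/c3.png',cv2.resize(c['frame'][160:350,140:340],(800,760)[:2] if 0 else (630,600),interpolation=2))
E
```

```text
[-3.27081904  0.7678102   7.14454383] [ 0.42972503 -0.25858874  0.11998072]
```

View pics/c3.png

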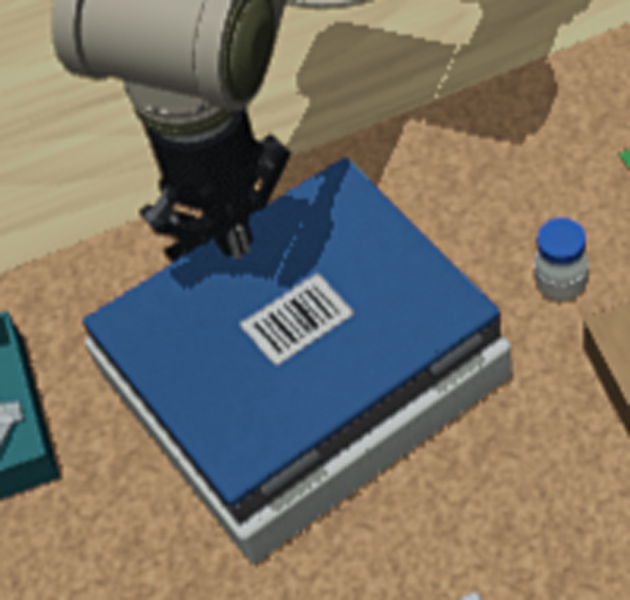

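{"fn": "carry_out", "kwargs": {"series": [{"translation":[0,0,0.001],"rot":[0,0,0],"claw":1},{"translation":[0,0,0.001],"rot":[0,0,0],"claw":1},{"translation":[0,0,0.0],"rot":[0,0,0],"claw":1}]}}

```text
t: 9.9
position: [0.4297, -0.2586, 0.1199]
eef_rot: [-0.096, 0.995, -0.001, 0.0]
wrist_force: [-5.8, 2.8, 17.2]
opening: 0.0
grip_force: 8.5
```

{"fn": "carry_out", "kwargs": {"series": [{"translation":[0,0,-0.02],"rot":[0,0,0],"claw":1},{"translation":[0,0,-0.08],"rot":[0,0,0],"claw":1},{"translation":[0,0,-0.09],"rot":[0,0,0],"claw":1},{"translation":[0,0,-0.09],"rot":[0,0,0],"claw":0},{"translation":[-0.044,0.083,-0.02],"rot":[0,0,0],"claw":0},{"translation":[-0.044,0.083,0],"rot":[0,0,0],"claw":0},{"translation":[-0.044,0.083,0],"rot":[0,0,0],"claw":0},{"translation":[-0.044,0.083,0],"rot":[0,0,0],"claw":0},{"translation":[-0.044,0.083,0],"rot":[0,0,0],"claw":0},{"translation":[-0.044,0.083,0],"rot":[0,0,0],"claw":0}]}}

```text
t: 10.9
position: [0.5123, 0.013, 0.2687]
eef_rot: [-0.096, 0.995, 0.0, 0.0]
wrist_force: [0.9, -1.0, 0.2]
opening: 1.0
grip_force: 0.0
```

{"fn": "carry_out", "kwargs": {"series": [{"translation":[-0.044,0.083,0],"rot":[0,0,0],"claw":0},{"translation":[-0.044,0.083,0],"rot":[0,0,0],"claw":0},{"translation":[-0.044,0.083,0],"rot":[0,0,0],"claw":0},{"translation":[-0.044,0.083,0],"rot":[0,0,0],"claw":0},{"translation":[0,0,0],"rot":[0,0,0.127],"claw":0},{"translation":[0,0,0],"rot":[0,0,0.127],"claw":0},{"translation":[0,0,0],"rot":[0,0,0],"claw":0},{"translation":[0,0,0],"rot":[0,0,0],"claw":0}]}}

```text
t: 11.7
position: [0.5668, 0.1906, 0.2685]
eef_rot: [0.003, 1.0, 0.0, 0.0]
wrist_force: [-0.7, 0.1, -0.1]
opening: 1.0
grip_force: 0.0
```

```bash
python3 - <<'E'
from h import *
c=grab('wrist');t=c['s'];print(t['position'],t['eef_rot'],t['joints'].round(2))
f=c['frame'].copy()
# model overlay at fit pose
L=np.array([[.087,.032,.048],[.087,-.032,.048],[.029,-.032,.048],[.029,.032,.048],[.029,.017,.032],[-.105,.017,.032],[-.105,-.017,.032],[.029,-.017,.032]])
q=proj(c,L@R.from_euler('z',-.005).as_matrix().T+[.5635,.1908,.004]);print(q.round(0).tolist())
for a in q: cv2.circle(f,tuple(int(v) for v in a),3,(255,0,255),-1)
cv2.imwrite('pics/w1.png',f)
c=grab('scene');print([d['bbox'] for d in imaging.cut_out('scene','cover')[:1]])
E
```

```text
[0.56682319 0.19062112 0.26850377] [2.86601777e-03 9.99995889e-01 7.81779972e-05 3.07846562e-05] [ 0.13  0.45  1.11  0.    1.58 -1.44]
[[363.0, 294.0], [298.0, 295.0], [297.0, 238.0], [365.0, 238.0], [348.0, 233.0], [350.0, 86.0], [311.0, 86.0], [313.0, 233.0]]
[[233.1, 266.4, 131.0, 108.9]]
```

View pics/w1.png

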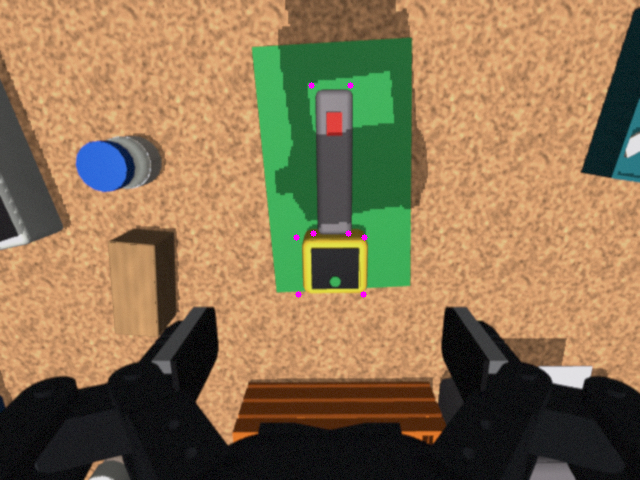

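{"fn": "carry_out", "kwargs": {"series": [{"translation":[0.006,0.006,0.09],"rot":[0,0,0],"claw":0},{"translation":[0,0,0.09],"rot":[0,0,0],"claw":0},{"translation":[0,0,0.09],"rot":[0,0,0],"claw":0},{"translation":[0,0,0.09],"rot":[0,0,0],"claw":0},{"translation":[0,0,0.06],"rot":[0,0,0],"claw":0},{"translation":[0,0,0.04],"rot":[0,0,0],"claw":0},{"translation":[0,0,0.02],"rot":[0,0,0],"claw":0},{"translation":[0,0,0.012],"rot":[0,0,0],"claw":0},{"translation":[0,0,0.005],"rot":[0,0,0],"claw":0},{"translation":[0,0,0],"rot":[0,0,0],"claw":0}]}}

```text
t: 12.85
position: [0.5642, 0.1937, 0.0206]
eef_rot: [0.004, 1.0, 0.0, 0.001]
wrist_force: [0.2, -0.1, 0.1]
opening: 1.0
grip_force: 0.0
```

{"fn": "carry_out", "kwargs": {"series": [{"translation":[0,0,0],"rot":[0,0,0],"claw":0.4},{"translation":[0,0,0],"rot":[0,0,0],"claw":0.5},{"translation":[0,0,0],"rot":[0,0,0],"claw":0.55},{"translation":[0,0,0],"rot":[0,0,0],"claw":0.6},{"translation":[0,0,0],"rot":[0,0,0],"claw":0.7},{"translation":[0,0,0],"rot":[0,0,0],"claw":0.8},{"translation":[0,0,0],"rot":[0,0,0],"claw":1},{"translation":[0,0,0],"rot":[0,0,0],"claw":1}], "squeeze": 40}}

```text
t: 13.65
position: [0.5641, 0.1939, 0.0204]
eef_rot: [0.004, 1.0, 0.0, 0.0]
wrist_force: [-0.4, 1.8, 6.3]
opening: 0.39
grip_force: 41.5
```

{"fn": "carry_out", "kwargs": {"series": [{"translation":[0,0,-0.01],"rot":[0,0,0],"claw":1},{"translation":[0,0,-0.02],"rot":[0,0,0],"claw":1},{"translation":[0,0,-0.04],"rot":[0,0,0],"claw":1},{"translation":[0,0,-0.07],"rot":[0,0,0],"claw":1},{"translation":[0,0,-0.08],"rot":[0,0,0],"claw":1},{"translation":[0,0,-0.08],"rot":[0,0,0],"claw":1},{"translation":[0,0,-0.08],"rot":[0,0,0],"claw":1},{"translation":[0,0,-0.06],"rot":[0,0,0],"claw":1},{"translation":[0,0,-0.02],"rot":[0,0,0],"claw":1}]}}

```text
t: 14.55
position: [0.5644, 0.1937, 0.2537]
eef_rot: [0.004, 1.0, 0.0, 0.003]
wrist_force: [0.5, -1.5, -1.7]
opening: 0.393
grip_force: 40.8
```

```bash
python3 - <<'E'
from h import *
for n in ('top','scene'):
    c=grab(n); g=cv2.resize(c['frame'],None,fx=4,fy=4,interpolation=cv2.INTER_CUBIC)
    b=imaging.cut_out(n,'cover')[0]; print(n,b['bbox'])
    cov=cv2.resize(cv2.morphologyEx(b['mask'].astype(np.uint8),cv2.MORPH_CLOSE,np.ones((15,15))),None,fx=4,fy=4)
    cov=cv2.erode(cov,np.ones((25,25)))
    m=g.astype(int); w=((m[...,2]>m[...,0]*.75)&(cov>0)).astype(np.uint8)
    w=cv2.morphologyEx(w,cv2.MORPH_CLOSE,np.ones((13,13)))
    k,l,st,_=cv2.connectedComponentsWithStats(w);i=1+st[1:,4].argmax()
    rc=cv2.minAreaRect(cv2.findNonZero((l==i).astype(np.uint8))); bx=cv2.boxPoints(rc)
    P=unproj(c,(bx+.5)/4-.5,.106); print(P.round(4).tolist(),P.mean(0),unproj(c,(np.array(rc[0])+.5)/4-.5,.106))
    print([np.linalg.norm(P[j]-P[j-1]).round(4) for j in range(4)])
print(telemetry.state()['position'])
c=grab('wrist');cv2.imwrite('pics/w2.png',c['frame'])
E
```

```text
top [403.8, 267.2, 95.0, 81.2]
[[0.5352, -0.2013, 0.106], [0.5506, -0.2761, 0.106], [0.5, -0.2859, 0.106], [0.4846, -0.2113, 0.106]] [ 0.51759765 -0.24364442  0.106     ] [[ 0.51756489 -0.24363421  0.106     ]]
[np.float64(0.0515), np.float64(0.0763), np.float64(0.0515), np.float64(0.0761)]
scene [231.9, 264.9, 133.7, 112.1]
[[0.499, -0.2848, 0.106], [0.4806, -0.2036, 0.106], [0.5353, -0.2, 0.106], [0.5518, -0.2795, 0.106]] [ 0.51669002 -0.24196834  0.106     ] [[ 0.51711813 -0.24251545  0.106     ]]
[np.float64(0.053), np.float64(0.0833), np.float64(0.0548), np.float64(0.0812)]
[0.56326558 0.19354153 0.24812275]
```

View pics/w2.png

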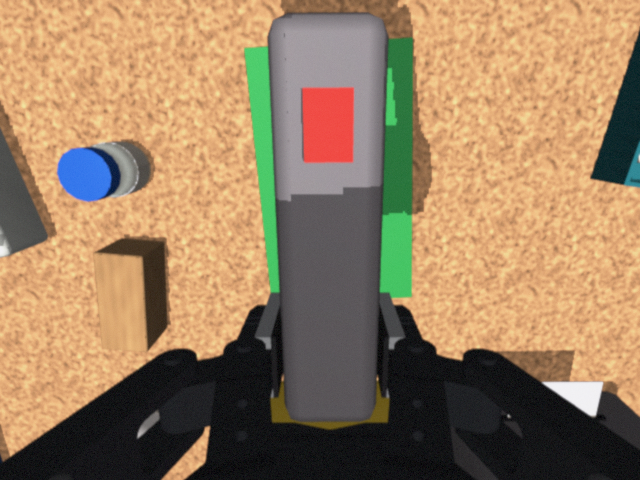

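{"fn": "carry_out", "kwargs": {"series": [{"translation":[0,0,0],"rot":[0,0,-0.09],"claw":1},{"translation":[0,0,0],"rot":[0,0,-0.09],"claw":1},{"translation":[0,0,0],"rot":[0,0,-0.085],"claw":1},{"translation":[0.0146,-0.0322,0],"rot":[0,0,0],"claw":1},{"translation":[0.0292,-0.0644,0],"rot":[0,0,0],"claw":1},{"translation":[0.0292,-0.0644,0],"rot":[0,0,0],"claw":1},{"translation":[0.0292,-0.0644,0],"rot":[0,0,0],"claw":1},{"translation":[0.0292,-0.0644,0],"rot":[0,0,0],"claw":1},{"translation":[0.0292,-0.0644,0],"rot":[0,0,0],"claw":1},{"translation":[0.0292,-0.0644,0],"rot":[0,0,0],"claw":1}]}}

```text
t: 15.8
position: [0.511, -0.0322, 0.2489]
eef_rot: [-0.099, 0.995, 0.0, -0.001]
wrist_force: [0.8, -0.4, -2.2]
opening: 0.392
grip_force: 40.7
```

{"fn": "carry_out", "kwargs": {"series": [{"translation":[0.0292,-0.0644,0],"rot":[0,0,0],"claw":1},{"translation":[0.0292,-0.0644,0],"rot":[0,0,0],"claw":1},{"translation":[0.0292,-0.0644,0],"rot":[0,0,0],"claw":1},{"translation":[0.0292,-0.0644,0],"rot":[0,0,0],"claw":1},{"translation":[0.0292,-0.0644,0],"rot":[0,0,0],"claw":1},{"translation":[0.0292,-0.0644,0],"rot":[0,0,0],"claw":1},{"translation":[0.0146,-0.0322,0.01],"rot":[0,0,0],"claw":1},{"translation":[0,0,0.04],"rot":[0,0,0],"claw":1},{"translation":[0,0,0.04],"rot":[0,0,0],"claw":1},{"translation":[0,0,0.02],"rot":[0,0,0],"claw":1}]}}

```text
t: 16.8
position: [0.4594, -0.2542, 0.1925]
eef_rot: [-0.099, 0.995, 0.002, -0.002]
wrist_force: [0.5, -0.1, -2.6]
opening: 0.386
grip_force: 40.7
```

```bash
python3 - <<'E'
from h import *
t=telemetry.state();p=t['position'];Rm=R.from_quat(t['eef_rot']);print(p,Rm.as_matrix().round(4).tolist())
yaw=np.arctan2(-Rm.as_matrix()[1,0],-Rm.as_matrix()[0,0]);print('yaw',yaw, 'window',p+.058*np.array([np.cos(yaw),np.sin(yaw),0]),p[2]-.0164)
L=np.array([[.087,.032,.048],[.087,-.032,.048],[.029,-.032,.048],[.029,.032,.048],[.087,.032,0],[.087,-.032,0],[-.105,.017,.032],[-.105,-.017,.032],[-.105,.017,0],[-.105,-.017,0]])
Q=L@R.from_euler('z',yaw).as_matrix().T+[p[0],p[1],p[2]-.0164]
o=[]
for n,x,y in (('scene',150,150),('top',340,190)):
    c=grab(n);f=cv2.resize(c['frame'][y:y+150,x:x+130],None,fx=3,fy=4 if 0 else 3,interpolation=2)
    for a in proj(c,Q): cv2.circle(f,(int((a[0]-x)*3+1),int((a[1]-y)*3+1)),2,(255,0,255),-1)
    o.append(f)
cv2.imwrite('pics/hov.png',np.hstack(o))
E
```

```text
[ 0.45943291 -0.25421868  0.1925242 ] [[-0.9805, -0.1965, -0.0034], [-0.1965, 0.9805, 0.0027], [0.0028, 0.0033, -1.0]]
yaw 0.19778244520459623 window [ 0.51630218 -0.24282194  0.1925242 ] 0.1761241991161585
```

View pics/hov.png

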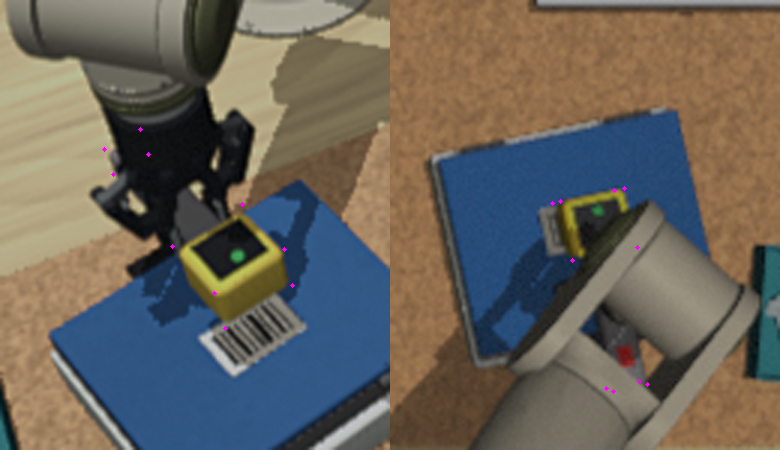

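```bash
python3 - <<'E'
from h import *
from scipy.optimize import least_squares
c=grab('wrist');c['s']=dict(c['s'],position=np.zeros(3),eef_rot=[0,0,0,1])
g=cv2.cvtColor(c['frame'],cv2.COLOR_BGR2GRAY).astype(float)
cv2.imwrite('pics/w3.png',c['frame'])
def model(pit,dx,dz,xs,ys,zs):
    P=np.c_[xs,ys,zs]@R.from_euler('y',pit).as_matrix().T
    return proj(c,np.c_[-P[:,0]-dx,P[:,1],.0164-P[:,2]+dz])
for p in (-.05,0,.05,.1):
    q=model(p,0,0,[-.105,-.105,-.05,-.05,0,0],[.017,-.017]*3,[.032]*6); print(p,q.round(0).tolist(),'w',abs(q[::2,0]-q[1::2,0]).round(1))
b=imaging.cut_out('wrist','scanner')
for d in b[:1]:
    m=d['mask'];print(d['score'],d['bbox'])
    for r in (10,20,30,40,60,100,150,200,250,280):
        k=np.flatnonzero(m[r]);print(r,k.min() if len(k) else None,k.max() if len(k) else None)
E
```

```text
-0.05 [[396.0, -2.0], [271.0, -1.0], [389.0, 201.0], [277.0, 201.0], [384.0, 350.0], [282.0, 350.0]] w [125.8 111.8 101.4]
0 [[400.0, -2.0], [268.0, -2.0], [390.0, 208.0], [276.0, 208.0], [383.0, 354.0], [282.0, 354.0]] w [131.8 113.7 101.1]
0.05 [[403.0, -1.0], [265.0, -1.0], [391.0, 215.0], [275.0, 215.0], [383.0, 358.0], [282.0, 358.0]] w [138.1 115.6 100.7]
0.1 [[407.0, 2.0], [262.0, 2.0], [392.0, 223.0], [275.0, 223.0], [383.0, 362.0], [283.0, 362.0]] w [144.8 117.5 100.3]
0.59 [329.9, 219.9, 120.9, 417.5]
10 None None
20 273 382
30 269 385
40 268 387
60 268 387
100 270 385
150 273 384
200 275 382
250 277 380
280 280 378
```

View pics/w3.png

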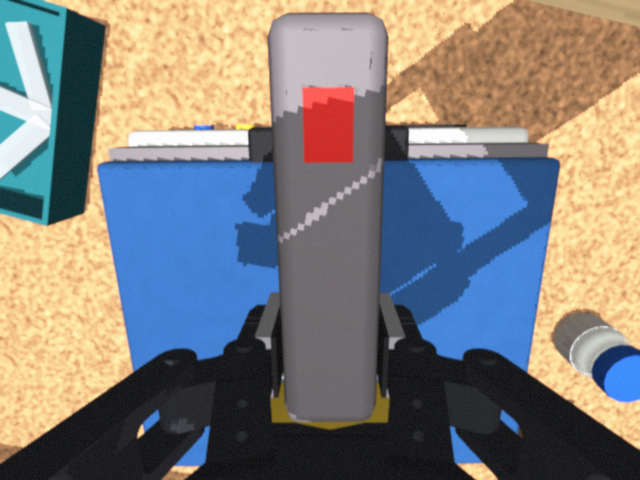

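{"fn": "carry_out", "kwargs": {"series": [{"translation":[0,0,0],"rot":[0,0,0],"claw":1},{"translation":[0,0,0],"rot":[0,0,0],"claw":1},{"translation":[0,0,0],"rot":[0,0,0],"claw":1},{"translation":[0,0,0],"rot":[0,0,0],"claw":1},{"translation":[0,0,0],"rot":[0,0,0],"claw":1},{"translation":[0,0,0],"rot":[0,0,0],"claw":1},{"translation":[0,0,0],"rot":[0,0,0],"claw":1},{"translation":[0,0,0],"rot":[0,0,0],"claw":1},{"translation":[0,0,0],"rot":[0,0,0],"claw":1},{"translation":[0,0,0],"rot":[0,0,0],"claw":1}]}}

```text
t: 18.0
position: [0.4609, -0.2543, 0.1949]
eef_rot: [-0.1, 0.995, 0.0, -0.0]
wrist_force: [1.0, -0.4, -1.5]
opening: 0.391
grip_force: 40.7
```

{"fn": "carry_out", "kwargs": {"series": [{"translation":[0,0,0],"rot":[0,0,0],"claw":1},{"translation":[0,0,0],"rot":[0,0,0],"claw":1},{"translation":[0,0,0],"rot":[0,0,0],"claw":1},{"translation":[0,0,0],"rot":[0,0,0],"claw":1},{"translation":[0,0,0],"rot":[0,0,0],"claw":1},{"translation":[0,0,0],"rot":[0,0,0],"claw":1},{"translation":[0,0,0],"rot":[0,0,0],"claw":1},{"translation":[0,0,0],"rot":[0,0,0],"claw":1},{"translation":[0,0,0],"rot":[0,0,0],"claw":1},{"translation":[0,0,0],"rot":[0,0,0],"claw":1}]}}

```text
t: 19.0
position: [0.4609, -0.2542, 0.1949]
eef_rot: [-0.1, 0.995, 0.0, -0.0]
wrist_force: [-0.1, -0.2, -1.1]
opening: 0.392
grip_force: 40.7
```

{"fn": "carry_out", "kwargs": {"series": [{"translation":[0,0,0],"rot":[0,0,0],"claw":1},{"translation":[0,0,0],"rot":[0,0,0],"claw":1},{"translation":[0,0,0],"rot":[0,0,0],"claw":1},{"translation":[0,0,0],"rot":[0,0,0],"claw":1},{"translation":[0,0,0],"rot":[0,0,0],"claw":1},{"translation":[0,0,0],"rot":[0,0,0],"claw":1},{"translation":[0,0,0],"rot":[0,0,0],"claw":1},{"translation":[0,0,0],"rot":[0,0,0],"claw":1}]}}

```text
t: 19.8
position: [0.461, -0.2542, 0.1949]
eef_rot: [-0.1, 0.995, 0.0, -0.0]
wrist_force: [-0.4, -0.6, -1.0]
opening: 0.393
grip_force: 40.7
```

{"fn": "carry_out", "kwargs": {"series": [{"translation":[0,0,-0.03],"rot":[0,0,0],"claw":1},{"translation":[0,0,-0.05],"rot":[0,0,0],"claw":1},{"translation":[-0.014,0.0324,-0.03],"rot":[0,0,0],"claw":1},{"translation":[-0.0279,0.0647,0],"rot":[0,0,0],"claw":1},{"translation":[-0.0279,0.0647,0],"rot":[0,0,0],"claw":1},{"translation":[-0.0279,0.0647,0],"rot":[0,0,0],"claw":1},{"translation":[-0.0279,0.0647,0],"rot":[0,0,0],"claw":1},{"translation":[-0.0279,0.0647,0],"rot":[0,0,0],"claw":1},{"translation":[-0.0279,0.0647,0],"rot":[0,0,0],"claw":1},{"translation":[-0.0279,0.0647,0],"rot":[0,0,0],"claw":1}]}}

```text
t: 20.8
position: [0.5154, 0.0058, 0.25]
eef_rot: [-0.1, 0.995, -0.0, 0.0]
wrist_force: [0.5, -0.5, -1.4]
opening: 0.392
grip_force: 40.8
```

{"fn": "carry_out", "kwargs": {"series": [{"translation":[-0.0279,0.0647,0],"rot":[0,0,0],"claw":1},{"translation":[-0.0279,0.0647,0],"rot":[0,0,0],"claw":1},{"translation":[-0.0279,0.0647,0],"rot":[0,0,0],"claw":1},{"translation":[-0.0279,0.0647,0],"rot":[0,0,0],"claw":1},{"translation":[-0.0279,0.0647,0],"rot":[0,0,0],"claw":1},{"translation":[-0.014,0.0324,0],"rot":[0,0,0],"claw":1},{"translation":[0,0,0],"rot":[0,0,0.068],"claw":1},{"translation":[0,0,0],"rot":[0,0,0.068],"claw":1},{"translation":[0,0,0],"rot":[0,0,0.068],"claw":1},{"translation":[0,0,0],"rot":[0,0,0],"claw":1}]}}

```text
t: 21.8
position: [0.5552, 0.1936, 0.2498]
eef_rot: [-0.019, 1.0, -0.0, -0.0]
wrist_force: [1.0, 0.7, -0.9]
opening: 0.39
grip_force: 40.7
```

{"fn": "carry_out", "kwargs": {"series": [{"translation":[0,0,0.08],"rot":[0,0,0],"claw":1},{"translation":[0,0,0.08],"rot":[0,0,0],"claw":1},{"translation":[0,0,0.08],"rot":[0,0,0],"claw":1},{"translation":[0,0,0.08],"rot":[0,0,0],"claw":1},{"translation":[0,0,0.06],"rot":[0,0,0],"claw":1},{"translation":[0,0,0.03],"rot":[0,0,0],"claw":1},{"translation":[0,0,0.018],"rot":[0,0,0],"claw":1},{"translation":[0,0,0.01],"rot":[0,0,0],"claw":1},{"translation":[0,0,0.006],"rot":[0,0,0],"claw":1},{"translation":[0,0,0.004],"rot":[0,0,0],"claw":1}]}}

```text
t: 22.8
position: [0.5556, 0.194, 0.0265]
eef_rot: [-0.02, 1.0, 0.0, 0.001]
wrist_force: [-0.5, -0.3, -1.2]
opening: 0.391
grip_force: 40.7
```

{"fn": "carry_out", "kwargs": {"series": [{"translation":[0,0,0.002],"rot":[0,0,0],"claw":1},{"translation":[0,0,0.002],"rot":[0,0,0],"claw":1},{"translation":[0,0,0.002],"rot":[0,0,0],"claw":1},{"translation":[0,0,0],"rot":[0,0,0],"claw":1}]}}

```text
t: 23.2
position: [0.5552, 0.194, 0.023]
eef_rot: [-0.02, 1.0, -0.0, 0.0]
wrist_force: [-0.3, 0.5, -1.2]
opening: 0.391
grip_force: 40.7
```

{"fn": "carry_out", "kwargs": {"series": [{"translation":[0,0,0.002],"rot":[0,0,0],"claw":1},{"translation":[0,0,0.001],"rot":[0,0,0],"claw":1},{"translation":[0,0,0.001],"rot":[0,0,0],"claw":1},{"translation":[0,0,0],"rot":[0,0,0],"claw":1}]}}

```text
t: 23.6
position: [0.5552, 0.194, 0.0209]
eef_rot: [-0.02, 1.0, 0.0, -0.0]
wrist_force: [0.4, -0.3, -2.3]
opening: 0.396
grip_force: 40.7
```

{"fn": "carry_out", "kwargs": {"series": [{"translation":[0,0,0.001],"rot":[0,0,0],"claw":1},{"translation":[0,0,0.001],"rot":[0,0,0],"claw":1},{"translation":[0,0,0],"rot":[0,0,0],"claw":1}]}}

```text
t: 23.9
position: [0.5553, 0.194, 0.0204]
eef_rot: [-0.02, 1.0, 0.0, 0.0]
wrist_force: [-1.7, -1.4, 4.1]
opening: 0.387
grip_force: 41.3
```

{"fn": "carry_out", "kwargs": {"series": [{"translation":[0,0,0],"rot":[0,0,0],"claw":0.55},{"translation":[0,0,0],"rot":[0,0,0],"claw":0.5},{"translation":[0,0,0],"rot":[0,0,0],"claw":0.3},{"translation":[0,0,0],"rot":[0,0,0],"claw":0},{"translation":[0,0,0],"rot":[0,0,0],"claw":0},{"translation":[0,0,0],"rot":[0,0,0],"claw":0}], "squeeze": 20}}

```text
t: 24.5
position: [0.5552, 0.194, 0.0199]
eef_rot: [-0.02, 1.0, 0.0, -0.0]
wrist_force: [-0.5, 0.4, 0.0]
opening: 0.999
grip_force: 0.0
```

{"fn": "carry_out", "kwargs": {"series": [{"translation":[0,0,-0.01],"rot":[0,0,0],"claw":0},{"translation":[0,0,-0.03],"rot":[0,0,0],"claw":0},{"translation":[0,0,-0.08],"rot":[0,0,0],"claw":0},{"translation":[0,0,-0.09],"rot":[0,0,0],"claw":0},{"translation":[0,0,-0.09],"rot":[0,0,0],"claw":0},{"translation":[0.05,0,-0.09],"rot":[0,0,0],"claw":0},{"translation":[0.09,0,0],"rot":[0,0,0],"claw":0},{"translation":[0.09,0,0],"rot":[0,0,0],"claw":0},{"translation":[0,0,0],"rot":[0,0,0],"claw":0}]}}

```text
t: 25.4
position: [0.4357, 0.1895, 0.214]
eef_rot: [-0.021, 1.0, -0.0, -0.002]
wrist_force: [-0.3, -1.1, 0.6]
opening: 1.0
grip_force: 0.0
```

```bash
python3 - <<'E'
from h import *
t=telemetry.state();print(t['t'],t['position'],t['opening'])
a=grab('scene')['frame'][130:380,50:470];b=grab('top')['frame'][160:340,230:550]
cv2.imwrite('pics/end.png',np.vstack([cv2.resize(a,(504,300),interpolation=2),cv2.resize(b,(504,283),interpolation=2)]))
E
```

```text
25.4 [0.43568697 0.18947164 0.21398203] 1.0003103273344565
```

View pics/end.png

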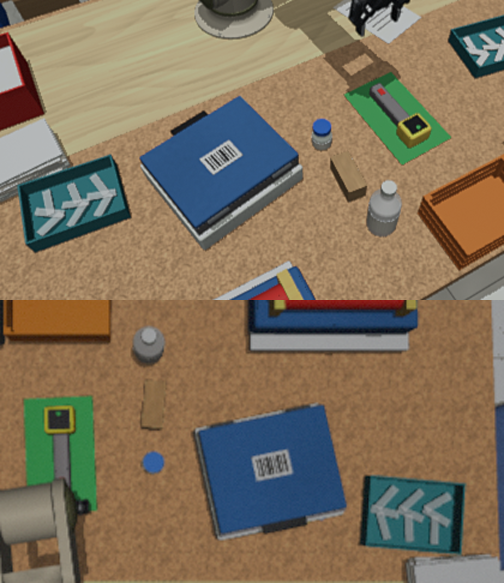

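The picture shows the cover shut (label near (220,157) in the upper view), the scanner lying lengthwise on its mat (upper view about (400,110)), and the other things unmoved.

```bash
python3 -c "
from station import env
print(env.hand_in())"
```

```text
the job is handed in; nothing more can be done
None
```

The job is handed in at about 25 s: the cover was lowered slowly and is shut, the scanner window was held about 7 cm over the label's middle for more than 2 s, and the scanner is back on its mat lengthwise, window down, with nothing else on the bench moved as far as the last pictures show.

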